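Fold in a plant case's flaps and hold its lid at 60 degrees

ROBOT

A 6-joint arm with a two-finger parallel gripper is mounted at the origin on the work surface. World frame = base frame: x ahead of the robot, y to its left, z up, the work surface at z = 0. Lengths are in m, angles in rad, forces in N, time in s.
With the tool pointing down it reaches from about 0.225 to 0.875 m from the base axis. Payload 3.4 kg.
Tool frame: the origin (TCP) lies between the finger pads; the fingertips stand 8 mm ahead of it and the grasp point (between the pads) lies 11 mm behind it; z points along the fingers, y is the line along which they close (so a half turn about z gives the same grasp; the last joint's range is limited). The gripper opens to 85 mm and grips with 20 to 120 N. Pads are 22 mm wide; open, the fingers measure 114 mm over their backs; the gripper's body (76 mm by 85 mm) begins 54 mm behind the grasp point. The pads swing forward as they close: fully open they stand 13 mm farther back than shut.
Start: joints at [1.009, 0.276, 1.505, -0, 1.361, -0.121], TCP at [0.245, 0.52, 0.204] pointing down, gripper open.
Joint ranges: [-2.89, 2.89], [-0.75, 2.08], [0.22, 2.7], [-1.18, 4.32], [0.11, 2.71], [-2.7, 2.7]. Speed limits (rad/s): [2.57, 2.57, 3.14, 3.14, 3.14, 3.14].

INTERFACE

Orientations are given as a unit quaternion [w, x, y, z].
In Python, from rig import manip gives the robot as it stands.
- The arm moves only by the tool move_arm, never from a script. Its argument "deltas" is a list that holds one entry, the list of rows, each a list of 5 numbers: the shift along the tool's x, y, z normalised to -1 to 1, where 1 is 80 cm, then the turn about the tool's z normalised to -1 to 1, where 1 is 120 degrees, then the closure, from -1 (fully open) to 1 (shut). In form: [[[tx, ty, tz, twist, grip], ...]]. A call has 1 to 12 rows; each row is the pose to reach, as a shift and turn from the pose commanded when the call began, along the tool's axes at that moment; what a row does not reach only later rows make up. A row lasts 1/10 s, in which the tool goes at most 50 mm and 8.59 degrees, less where a joint would pass 70% of its speed; a pose out of reach is approached as far as the arm can. A call with a number of a shift or a turn outside -1 to 1 is refused whole. A call with a gripper value outside its range is refused whole. The fingers move at their own pace and stop on an object; "squeeze" is the grip in N (left out, the last holds). Time passes only in rows, so rows that repeat a pose let the fingers close. It gives the time, the measured TCP pose, the force, the opening and the grip force at its end, in the units of the state.
- manip.get_state(): the state, without advancing time (a new reading comes with each control period).
- manip.get_image(name): name is "scene" or "top" or "wrist"; returns the picture (384x512x3 uint8, red, green, blue); there is no depth.
- manip.camera_params(name): a dict with "fx", "fy", "cx", "cy" (pixels), "R" (3x3) and "t" (3): a world point X has camera coordinates R X + t; the wrist camera has in their place "tool_from_camera" (4x4, takes a point from camera to tool coordinates, whose origin is the TCP and whose axes are the flange's). Camera axes: x right, y down, z forward; pixel columns grow to the right and rows downward; lengths in m; the calibration is good to about 2 mm. A picture is of the moment at which its call begins: read the wrist's pose just before it. camera_params takes no time and is no camera call.
- manip.sign_off(): hands the job in; it is judged then, once.
The state is a dict: "clock": time; "qpos": joint angles; "qd": joint speeds; "effort": joint torques, N m; "position": TCP position; "ee_rot": TCP orientation; "contact_force": force on the tool from outside, world axes, zero at the start; "moment": the same for the moment, N m; "width": finger opening in m; "gripper_force": force on a finger pad.
Only numpy, scipy, OpenCV 4.12 (cv2) and the standard library are available. Lean on these libraries where they do the work, as an engineer would, in place of code of your own. Each camera call takes 0.05 s, during which the arm holds its last target. There are 200 camera calls.

TASK

Close up the grey plant case for dispatch: fold its right-hand end flap in flat first, then the left-hand one flat over it, and only then bring the big lid down from its open rest to 60 degrees open (closed is 0, straight up is 90) and hold it there with the gripper so that I can lay the packing list on the flaps. The lid falls shut by itself once past upright, so do not let it drop; finish while still holding it, and leave the jar, the pot and the trowel alone.

Things in the scene. Friction and masses are not known exactly. Their poses are not given: they have to be found in the camera images.
- case: Grey plastic plant case, fixed to the bench: 180 mm deep (x), 220 wide (y), walls 5 thick, 100 to 112 high; seedlings in a black tray inside (tray top 51 mm, leaves 75 mm above the bench). Origin: centre of its underside. +x points away from the robot to the lid's hinge (turned up to 0.25 rad about the vertical), +y to the robot's left.
- flap_right (a joint): Plain rectangular end flap, hinged along the top of the case's right-hand (-y) wall; 164 mm along the hinge, 115 mm long from hinge to free edge, 5 mm thick, about 80 g. Folded first. Joint (rad): 0 = folded in flat, 1.57 = upright, larger = leaning outward, at most 2.5. Stiff hinge (0.1 Nm friction): stays where left, moves at 1 to 2 N.
- flap_right_hinge (a point): Middle of the right flap's hinge line: 100 mm above the bench, 108 mm to the -y side of the case's centre. The hinge runs along the case's x. The point's own axes turn with the flap: y runs from the hinge to its free edge.
- flap_right_edge (a point): Middle of the right flap's free edge, 115 mm from its hinge; moves with the flap.
- flap_left (a joint): End flap with a 50 mm wide, 25 mm deep thumb notch in the middle of its free edge, hinged along the top of the case's left-hand (+y) wall; else as the right one (164 x 115 x 5 mm, 80 g). Folded second: it lies over the right one, 6 mm higher. Joint (rad): 0 = folded in flat, 1.57 = upright, larger = leaning outward, at most 2.5. Stiff hinge (0.1 Nm friction): stays where left, moves at 1 to 2 N.
- flap_left_hinge (a point): Middle of the left flap's hinge line: 106 mm above the bench, 108 mm to the +y side of the case's centre. The hinge runs along the case's x. The point's own axes turn with the flap: -y runs from the hinge to its free edge.
- flap_left_edge (a point): Middle of the left flap's free edge (in the notch's mouth), 115 mm from its hinge; moves with the flap.
- lid (a joint): Lid, 180 mm from hinge to edge, 220 wide, 8 thick, 0.2 to 0.33 kg, with a tongue 70 wide, 25 long, 8 thick amid its free edge (end 205 mm from the hinge). Hinged on top of the far (+x) wall. Joint (rad): 0 = closed flat, 1.047 = 60 degrees, 1.57 = upright; starts leaning back on its stop at 1.83. Free hinge: below about 1.55 it falls shut unless held.
- lid_hinge (a point): Middle of the lid's hinge line, 113 mm above the bench, 90 mm to the +x side of the case's centre; the hinge runs along the case's y.
- lid_tip (a point): Middle of the end of the lid's tongue, 205 mm from the hinge, in the middle of its thickness; about 310 mm above the bench at the start; moves with the lid.
- jar: Bystander, leave alone: glass jar with a screw cap, 64 mm across, 95 mm high, loose, standing on the bench beyond the case. Origin: centre of its underside.
- pot: Bystander, leave alone: small white pot, about 90 mm across, 85 mm high, loose, standing on the bench beyond the case. Origin: centre of its underside.
- trowel: Bystander, leave alone: hand trowel lying on the bench beyond the case, 245 mm long, wooden handle and steel blade, about 25 mm high. Origin: at its neck, on the bench, the blade along its +x.

How it is judged:
By the outcome, as a careful person would: the job done as asked, in the order asked, and still so for the second after the job is handed in, while the arm keeps its last pose, push and grip.
It also fails if it takes over 72 s, if anything falls off the work surface, if the arm or the gripper's body presses on something with over 40 N, if the wrist force passes 120 N, or if a joint passes its speed limit or range.

## Working session

There is one attempt and no reset: what is moved stays moved. The work goes in short steps, Python scripts to look and compute and a tool call to move; the robot and the scene stay as the last step left them, time stands still between calls to the robot, and variables do not carry over. Pictures are saved under pics/ and viewed, at most 10 in all, crops included, and the job is handed in when it is done.

Besides the shell and the picture viewer there is one more tool, called after ">>>" as name(argument=value, ...) on one line, values as JSON. move_arm: Moves the arm, as the interface text tells. Scaled input: -1 to 1 covers 80 cm each way for a shift and 120 degrees each way for a turn. Its arguments: {"type":"object","properties":{"deltas":{"type":"array","items":{"type":"array","items":{"type":"array","items":{"type":"number","minimum":-1,"maximum":1}}}},"squeeze":{"type":"number"}},"required":["deltas"]}

```bash
mkdir -p pics; ls; python3 - <<'E'
from rig import manip
import cv2,numpy as np
a=manip.get_image("scene");b=manip.get_image("top")
np.save("scene0.npy",a);np.save("top0.npy",b)
cv2.imwrite("pics/a.png",cv2.cvtColor(np.vstack([cv2.resize(a,(400,300)),cv2.resize(b,(400,300))]) if 0 else a,cv2.COLOR_RGB2BGR))
cv2.imwrite("pics/b.png",cv2.cvtColor(b,cv2.COLOR_RGB2BGR))
print(manip.get_state())
for n in("scene","top","wrist"):print(n,manip.camera_params(n))
E
```

```text
pics
{'clock': 0.1, 'qpos': array([ 1.00898680e+00,  2.76511047e-01,  1.50596780e+00,  2.08013091e-05,
        1.36069568e+00, -1.21013872e-01]), 'qd': array([ 0.00107446, -0.0011686 , -0.00261725, -0.00040862, -0.00088788,
       -0.00074744]), 'effort': array([ 2.20744296e-03, -4.17700052e+01, -2.46405548e+01, -1.99804217e-04,
        5.73398487e-03,  1.61892507e-05]), 'position': array([0.24506931, 0.51961462, 0.20315348]), 'ee_rot': array([-2.74403151e-04,  2.18619900e-01,  9.75809773e-01, -7.41881998e-04]), 'contact_force': array([-0.78443111,  0.43507405, -0.04321619]), 'moment': array([0.02987653, 0.00501905, 0.0046051 ]), 'gripper_force': 0.0, 'width': 0.08563035564189424}
scene {'fx': 400.95801391506103, 'fy': 400.95801391506103, 'cx': 250.50974902470955, 'cy': 191.1928412616251, 'R': array([[-0.4615402 ,  0.88706879, -0.00946585],
       [ 0.68606791,  0.35015463, -0.63773236],
       [-0.56239796, -0.30083333, -0.77019987]]), 't': array([ 0.24673056, -0.31028652,  1.20594783])}
top {'fx': 400.76686448728907, 'fy': 400.76686448728907, 'cx': 250.89171216923685, 'cy': 193.68991879549904, 'R': array([[-0.02761264, -0.9994606 , -0.01777764],
       [-0.9898437 ,  0.02981932, -0.13899733],
       [ 0.13945247,  0.013759  , -0.99013317]]), 't': array([0.04675436, 0.56368081, 0.93114991])}
wrist {'fx': 272.30636473092613, 'fy': 272.30636473092613, 'cx': 252.7808953641646, 'cy': 186.18143115707804, 'tool_from_camera': array([[ 3.63914149e-04, -9.55879639e-01, -2.93758375e-01,
         7.50285859e-02],
       [ 9.99999771e-01,  1.80147801e-04,  6.52626332e-04,
         5.72625860e-04],
       [-5.70912297e-04, -2.93758546e-01,  9.55879486e-01,
        -1.69343993e-01],
       [ 0.00000000e+00,  0.00000000e+00,  0.00000000e+00,
         1.00000000e+00]])}
```

View pics/a.png

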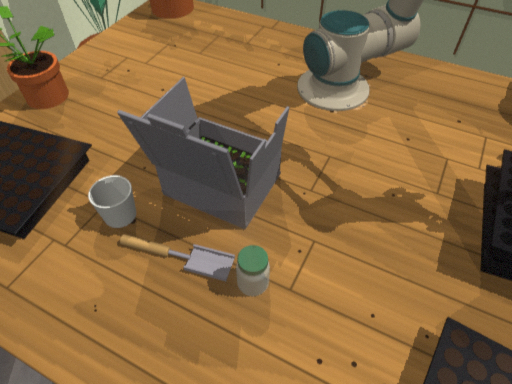

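View pics/b.png

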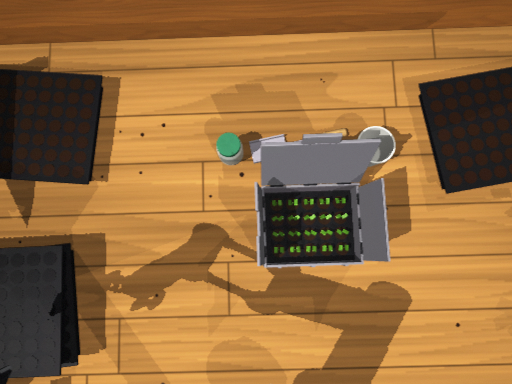

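The scene view shows the case at about (205,165), with its lid leaning back towards the camera. In the top view the case spans (258-362, 183-267). The right flap leans outward to column 388 and the left flap is near upright at column 262. Next I'll enlarge both for corner picking.

```bash
python3 - <<'E'
import cv2,numpy as np
a=np.load("scene0.npy")[75:230,110:300];b=np.load("top0.npy")[125:275,245:400]
a=cv2.resize(a,None,fx=2.1*2*0.9,fy=2.1*2*.9,interpolation=cv2.INTER_CUBIC)
b=cv2.resize(b,None,fx=4,fy=4,interpolation=cv2.INTER_CUBIC)
print(a.shape,b.shape)
cv2.imwrite("pics/c.png",a[:,:,::-1]);cv2.imwrite("pics/d.png",b[:,:,::-1])
E
```

```text
(586, 718, 3) (600, 620, 3)
```

View pics/c.png

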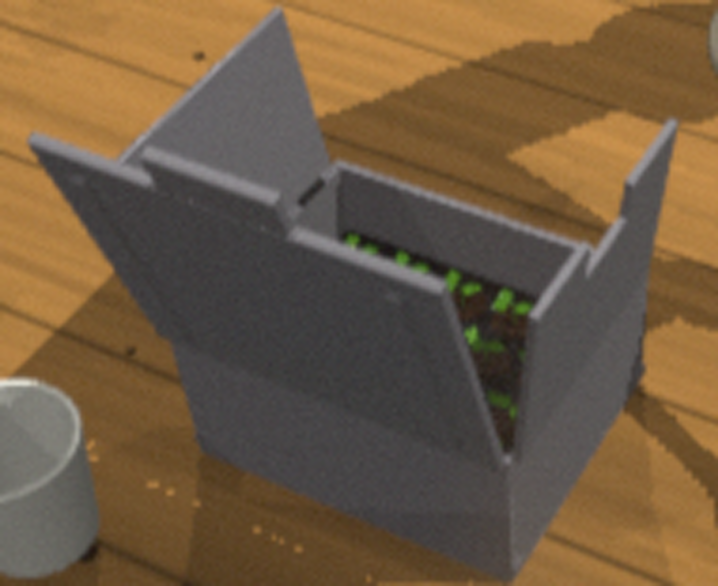

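View pics/d.png

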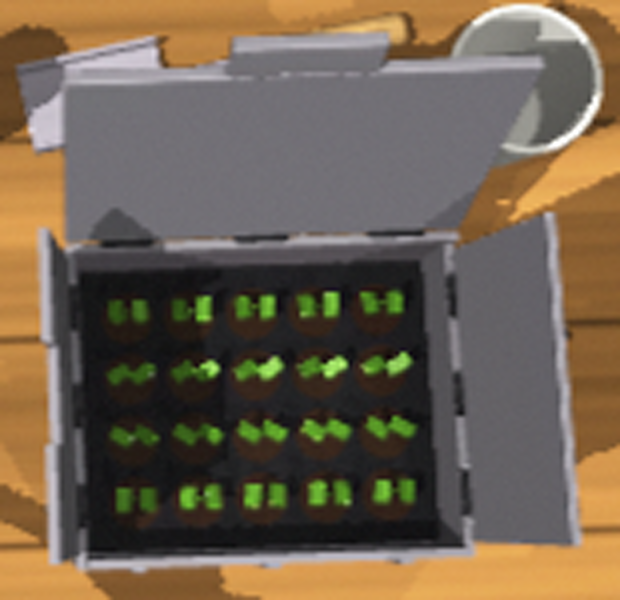

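The enlarged crops show:
- **Top crop (x4):** near wall corners at (78,568) and (470,553), right flap free edge from (550,213) to (580,543), left flap free edge from (40,230) to (55,560), and tongue end from (232,38) to (388,35).
- **Scene crop (x3.78):** right flap corner at (278,10), left flap edge from (675,122) to (535,315), and tongue end from (145,152) to (280,200).

Next I'll triangulate these.

```bash
cat > h.py <<'E'
import numpy as np
from rig import manip
from scipy.spatial.transform import Rotation as Ro
def ray(n,u,v):
    c=manip.camera_params(n);R=np.array(c["R"]);t=np.array(c["t"])
    d=R.T@np.array([(u-c["cx"])/c["fx"],(v-c["cy"])/c["fy"],1]);return -R.T@t,d/np.linalg.norm(d)
def plane(n,u,v,z):
    o,d=ray(n,u,v);return o+d*(z-o[2])/d[2]
def tri(A,B):
    A_=[];b_=[]
    for o,d in(A,B):
        P=np.eye(3)-np.outer(d,d);A_.append(P);b_.append(P@o)
    x=np.linalg.lstsq(np.vstack(A_),np.hstack(b_),rcond=None)[0]
    return x,[np.linalg.norm((np.eye(3)-np.outer(d,d))@(x-o))*1000 for o,d in(A,B)]
T=lambda u,v:(245+(u-1.5)/4,125+(v-1.5)/4)
S=lambda u,v:(110+(u-1.4)/3.78,75+(v-1.4)/3.78)
E
python3 - <<'E'
from h import *
np.set_printoptions(precision=4,suppress=True)
for n,t,s in[("Rflap near",(580,543),(278,10)),("Lflap near",(55,560),(675,122)),("Lflap far",(42,230),(535,315)),("lidL",(65,82),(445,290)),("lidR",(545,62),(33,140)),("tonL",(232,38),(280,200)),("tonR",(388,35),(145,152))]:
    print(n,tri(ray("top",*T(*t)),ray("scene",*S(*s))))
for z in(.1,.112):
  print(z,[plane("top",*T(*p),z) for p in[(78,568),(470,553)]])
print([plane("top",*T(*p),.113) for p in[(65,243),(460,235)]])
print("Rfar flap hyp",plane("top",*T(550,213),.19))
print("scene bottom far-left",plane("scene",*S(513,578),0),"far-right",plane("scene",*S(203,448),0), "nearL", plane("scene",*S(637,385),0))
E
```

```text
Rflap near (array([ 0.4021, -0.2355,  0.2122]), [np.float64(0.7484284623975209), np.float64(0.7484284623970702)])
Lflap near (array([0.4013, 0.0178, 0.2204]), [np.float64(0.45900099135557487), np.float64(0.45900099135560823)])
Lflap far (array([0.5622, 0.0186, 0.2212]), [np.float64(0.44615202590884767), np.float64(0.4461520259095975)])
lidL (array([0.6202, 0.0062, 0.2833]), [np.float64(0.07915383150231577), np.float64(0.079153831502153)])
lidR (array([ 0.6219, -0.213 ,  0.2839]), [np.float64(0.6579438994921801), np.float64(0.6579438994919595)])
tonL (array([ 0.6297, -0.067 ,  0.3117]), [np.float64(0.9570060827963266), np.float64(0.9570060827960633)])
tonR (array([ 0.6293, -0.1364,  0.3109]), [np.float64(0.47732901313468606), np.float64(0.4773290131344936)])
0.1 [array([0.3925, 0.0049, 0.1   ]), array([ 0.3948, -0.2115,  0.1   ])]
0.112 [array([0.393, 0.005, 0.112]), array([ 0.3953, -0.2084,  0.112 ])]
[array([0.5726, 0.0065, 0.113 ]), array([ 0.5704, -0.2142,  0.113 ])]
Rfar flap hyp [ 0.5682 -0.2406  0.19  ]
scene bottom far-left [0.5672 0.0041 0.    ] far-right [ 0.5689 -0.2152 -0.    ] nearL [0.3973 0.0048 0.    ]
```

Triangulation gives residuals under 1 mm:
- **Case:** yaw about 0, centre about (0.483, -0.104).
- **Right flap:** free edge at y=-0.2355, z=0.212.
- **Left flap:** free edge at y=0.018, z=0.22.
- **Lid:** tongue end at (0.63, -0.10, 0.311).

I'll turn the tool so its y lies along world x and its x along world y, close the fingers, and fly to the outside of the right flap.

>>> move_arm(deltas=[[[0,0,-0.0625,0.07,1],[0,0,-0.125,0.14,1],[-0.703,-0.801,-0.125,0.539,1],[-0.703,-0.801,-0.125,0.539,1],[-0.703,-0.801,-0.125,0.539,1],[-0.703,-0.801,-0.125,0.539,1],[-0.703,-0.801,-0.125,0.539,1],[-0.703,-0.801,-0.125,0.539,1],[-0.703,-0.801,-0.125,0.539,1],[-0.703,-0.801,-0.125,0.539,1],[-0.703,-0.801,-0.125,0.539,1],[-0.703,-0.801,-0.125,0.539,1]]])

```text
clock: 1.3
position: [0.3831, 0.0376, 0.3039]
ee_rot: [0.0, 0.707, 0.708, 0.0]
contact_force: [0.7, 1.0, 0.3]
width: 0.0
gripper_force: 0.0
```

>>> move_arm(deltas=[[[-0.41,0.12,0,0,1],[-0.41,0.12,0,0,1],[-0.41,0.12,0,0,1],[-0.41,0.12,0,0,1],[-0.41,0.12,0,0,1],[-0.41,0.12,0,0,1],[-0.41,0.12,0,0,1],[-0.41,0.12,0,0,1],[-0.41,0.12,0,0,1]]])

```text
clock: 2.2
position: [0.4793, -0.2888, 0.3026]
ee_rot: [-0.001, 0.707, 0.707, 0.0]
contact_force: [0.0, 0.4, 0.2]
width: 0.0002
gripper_force: 0.0
```

>>> move_arm(deltas=[[[0,0,0.05,0,1],[0,0,0.1,0,1],[0,0,0.131,0,1],[0.02,0,0.131,0,1],[0.04,0,0.131,0,1],[0.06,0,0.131,0,1],[0.079,0,0.131,0,1],[0.095,0,0.132,0,1],[0.109,0,0.134,0,1],[0.123,0,0.139,0,1],[0.136,0,0.1445,0,1],[0.136,0,0.1445,0,1]]])

```text
clock: 3.4
position: [0.4788, -0.178, 0.1874]
ee_rot: [-0.001, 0.706, 0.708, -0.0]
contact_force: [-0.1, -0.2, -0.6]
width: -0.0001
gripper_force: 0.0
```

>>> move_arm(deltas=[[[0.012,0,0.008,0,1],[0.024,0,0.017,0,1],[0.034,0,0.028,0,1],[0.042,0,0.04,0,1],[0.05,0,0.053,0,1],[0.055,0,0.0666,0,1],[0.058,0,0.081,0,1],[0.059,0,0.09,0,1],[0.059,0,0.0965,0,1],[0.059,0,0.0965,0,1]]])

```text
clock: 4.4
position: [0.4791, -0.1325, 0.1103]
ee_rot: [-0.001, 0.707, 0.707, -0.0]
contact_force: [-1.0, -0.1, -0.4]
width: -0.0001
gripper_force: 0.0
```

```bash
python3 - <<'E'
from h import *
import cv2
s=manip.get_state();print(s["position"],s["contact_force"])
a=manip.get_image("scene")[75:230,110:300]
cv2.imwrite("pics/e.png",cv2.resize(a,None,fx=3.78,fy=3.78,interpolation=cv2.INTER_CUBIC)[:,:,::-1])
E
```

```text
[ 0.47913565 -0.13247605  0.11031705] [-0.99080769 -0.1017899  -0.4355409 ]
```

View pics/e.png

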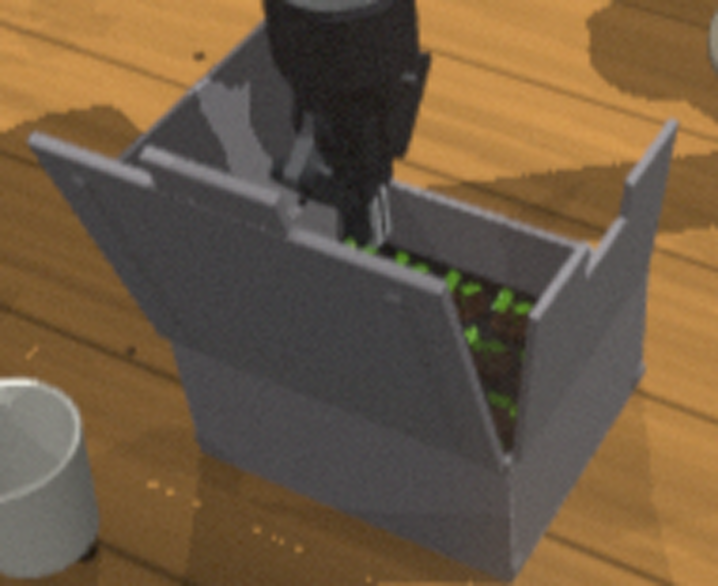

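Seen from behind the lid, the right flap's edge line from (120,160) to (265,30) seems not to have moved, while the fingers stand inside the case at (365,220). The top view should settle it.

```bash
python3 - <<'E'
from h import *
import cv2
b=manip.get_image("top")[125:275,245:400]
cv2.imwrite("pics/f.png",cv2.resize(b,None,fx=4,fy=4,interpolation=cv2.INTER_CUBIC)[:,:,::-1])
E
```

```text
(no output)
```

View pics/f.png

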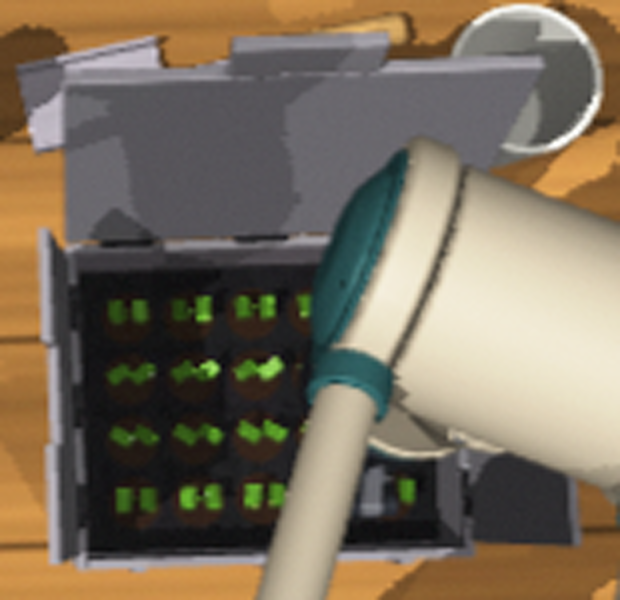

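The top view confirms it: the right flap's near corner is still at (580,543), untouched. The fingertips must have slipped over its edge. I'll check where the tip projects, then go back over and push lower and slower.

```bash
python3 - <<'E'
from h import *
def pr(n,X):
    c=manip.camera_params(n);p=np.array(c["R"])@X+c["t"];return np.array([c["fx"]*p[0]/p[2]+c["cx"],c["fy"]*p[1]/p[2]+c["cy"]])
for X in([.479,-.1325,.1023],[.479,-.1325,.16]):
  print((pr("scene",np.array(X))-[110,75])*3.78,(pr("top",np.array(X))-[245,125])*4)
for X in([.402,-.2355,.212],[.5662,-.2355,.212],[.402,-.212,.1]): print((pr("scene",np.array(X))-[110,75])*3.78,(pr("top",np.array(X))-[245,125])*4)
E
```

```text
[374.34844572 281.68197112] [317.61462328 402.62612407]
[365.21198331 208.10948338] [335.70548261 395.99879294]
[275.42275453   8.57024306] [577.05387567 542.48335886]
[101.25908529 173.29621339] [552.03114797 207.86072579]
[330.72011706 168.74662735] [468.59349126 538.30803407]
```

>>> move_arm(deltas=[[[0,0,-0.06,0,1],[0,0,-0.12,0,1],[0,0,-0.18,0,1],[0,0,-0.2375,0,1],[-0.05,0,-0.2375,0,1],[-0.1,0,-0.2375,0,1],[-0.15,0,-0.2375,0,1],[-0.2,0,-0.2375,0,1],[-0.2,0,-0.2375,0,1],[-0.2,0,-0.14,0,1],[-0.2,0,-0.08,0,1],[-0.2,0,-0.08,0,1]]])

```text
clock: 5.7
position: [0.4777, -0.2906, 0.1717]
ee_rot: [-0.003, 0.707, 0.707, -0.0]
contact_force: [-0.1, 0.1, -0.6]
width: -0.0002
gripper_force: 0.0
```

>>> move_arm(deltas=[[[0,0,0,0,1],[0.02,0,0,0,1],[0.035,0,0,0,1],[0.045,0,0,0,1],[0.055,0,0,0,1],[0.065,0,0,0,1],[0.075,0,0,0,1],[0.075,0,0,0,1]]])

```text
clock: 6.5
position: [0.4796, -0.2312, 0.1754]
ee_rot: [-0.0, 0.706, 0.708, 0.0]
contact_force: [0.5, 0.2, -0.8]
width: -0.0002
gripper_force: 0.0
```

```bash
python3 - <<'E'
from h import *
import cv2
print(manip.get_state())
a=manip.get_image("scene")[75:230,110:300]
b=manip.get_image("top")[125:275,245:400]
a=cv2.resize(a,(400,326));b=cv2.resize(b,(400,387))[:326]
cv2.imwrite("pics/g.png",np.hstack([a,b])[:,:,::-1])
E
```

```text
{'clock': 6.5, 'qpos': array([-5.80380972e-01,  2.30172850e-01,  1.64183143e+00,  6.30448474e-04,
        1.26953395e+00, -5.82652687e-01]), 'qd': array([-0.01388287,  0.01252819, -0.00317049, -0.00798092, -0.00139813,
       -0.01043545]), 'effort': array([ 2.46809945e-01, -3.82540941e+01, -2.37098283e+01,  3.61130666e-02,
       -7.21874167e-03,  5.74286166e-02]), 'position': array([ 0.4796488 , -0.23124069,  0.17538284]), 'ee_rot': array([-3.43011418e-05,  7.06369326e-01,  7.07843404e-01,  3.00304790e-04]), 'contact_force': array([ 0.47396912,  0.24276389, -0.84810218]), 'moment': array([-0.03523661,  0.04497677,  0.03528255]), 'gripper_force': 0.0, 'width': -0.0001981003912685738}
```

View pics/g.png

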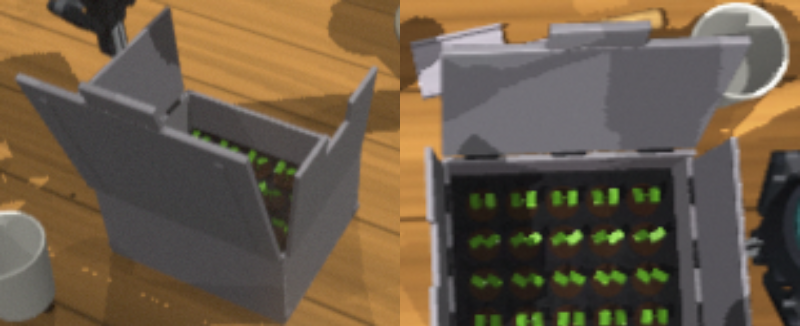

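The fingertip is now outside the right flap, at (755,245) in the right panel, and the flap's edge has moved inward to about column 742. I'll follow the arc about the hinge at roughly 70 mm radius.

>>> move_arm(deltas=[[[0.01,0,-0.001,0,1],[0.02,0,-0.001,0,1],[0.03,0,0,0,1],[0.041,0,0.003,0,1],[0.052,0,0.007,0,1],[0.062,0,0.013,0,1],[0.072,0,0.021,0,1],[0.072,0,0.021,0,1]]])

```text
clock: 7.4
position: [0.4786, -0.173, 0.1571]
ee_rot: [-0.001, 0.706, 0.708, -0.0]
contact_force: [0.2, 0.9, 0.1]
width: 0.0005
gripper_force: 0.0
```

```bash
python3 - <<'E'
from h import *
import cv2
s=manip.get_state();print(s["position"],s["contact_force"],s["moment"])
b=manip.get_image("top");np.save("t1.npy",b);a=manip.get_image("scene");np.save("s1.npy",a)
# where has the top image changed vs. start, in the flap's old outer strip, and the scene's flap corner
d=np.abs(b.astype(int)-np.load("top0.npy")).sum(2)
print([tuple(b[258,c]) for c in range(360,394,3)])
print([tuple(np.load("top0.npy")[258,c]) for c in range(360,394,3)])
E
```

```text
[ 0.47864979 -0.17299681  0.15709652] [0.16101268 0.86844014 0.06076254] [ 0.02501844  0.00927663 -0.00747001]
[(np.uint8(218), np.uint8(205), np.uint8(179)), (np.uint8(221), np.uint8(209), np.uint8(184)), (np.uint8(210), np.uint8(197), np.uint8(171)), (np.uint8(172), np.uint8(160), np.uint8(138)), (np.uint8(87), np.uint8(60), np.uint8(29)), (np.uint8(90), np.uint8(63), np.uint8(33)), (np.uint8(92), np.uint8(62), np.uint8(31)), (np.uint8(95), np.uint8(64), np.uint8(34)), (np.uint8(98), np.uint8(67), np.uint8(37)), (np.uint8(98), np.uint8(67), np.uint8(36)), (np.uint8(101), np.uint8(71), np.uint8(38)), (np.uint8(105), np.uint8(72), np.uint8(38))]
[(np.uint8(87), np.uint8(84), np.uint8(88)), (np.uint8(112), np.uint8(108), np.uint8(113)), (np.uint8(101), np.uint8(98), np.uint8(102)), (np.uint8(99), np.uint8(96), np.uint8(101)), (np.uint8(100), np.uint8(97), np.uint8(101)), (np.uint8(101), np.uint8(98), np.uint8(103)), (np.uint8(99), np.uint8(97), np.uint8(101)), (np.uint8(100), np.uint8(96), np.uint8(101)), (np.uint8(97), np.uint8(94), np.uint8(99)), (np.uint8(115), np.uint8(112), np.uint8(117)), (np.uint8(176), np.uint8(146), np.uint8(122)), (np.uint8(178), np.uint8(122), np.uint8(61))]
```

>>> move_arm(deltas=[[[0.006,0,0.008,0,1],[0.012,0,0.017,0,1],[0.018,0,0.027,0,1],[0.022,0,0.0375,0,1],[0.024,0,0.048,0,1],[0.025,0,0.056,0,1],[0.025,0,0.061,0,1],[0.025,0,0.063,0,1],[0.025,0,0.063,0,1]]])

```text
clock: 8.4
position: [0.4794, -0.1549, 0.1076]
ee_rot: [-0.0, 0.707, 0.707, -0.0]
contact_force: [0.6, 0.4, 0.0]
width: 0.0002
gripper_force: 0.0
```

>>> move_arm(deltas=[[[0,0,0.002,0,1],[0,0,0.004,0,1],[0,0,0.006,0,1],[0,0,0.006,0,1]]])

```text
clock: 8.8
position: [0.4796, -0.1549, 0.103]
ee_rot: [0.0, 0.707, 0.707, 0.0]
contact_force: [0.6, -0.6, 0.3]
width: -0.0002
gripper_force: 0.1
```

```bash
python3 - <<'E'
from h import *
import cv2
s=manip.get_state();print(s["position"],s["contact_force"],s["moment"])
a=manip.get_image("scene");b=manip.get_image("top")
a=cv2.resize(a[60:215,150:340],(400,326),interpolation=cv2.INTER_CUBIC);b=cv2.resize(b[150:290,250:405],(400,361),interpolation=cv2.INTER_CUBIC)[:326]
a=manip.get_image("scene")[75:230,110:300];a=cv2.resize(a,(400,326),interpolation=cv2.INTER_CUBIC)
cv2.imwrite("pics/i.png",np.hstack([a,b])[:,:,::-1])
E
```

```text
[ 0.47962526 -0.15490274  0.10301955] [ 0.58432615 -0.63805551  0.28913745] [ 0.04254588 -0.04124721 -0.03044599]
```

View pics/i.png

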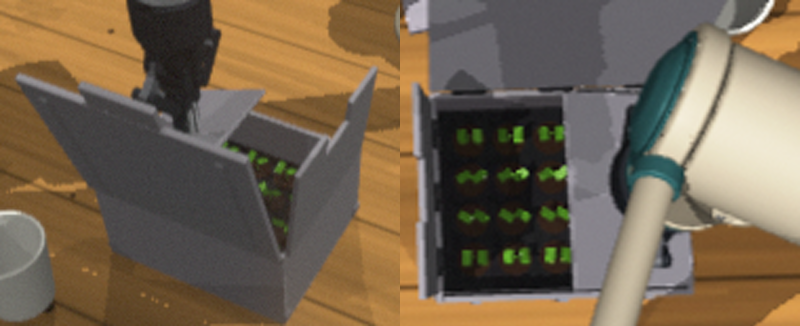

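The right flap is now folded in. Its near corner is at (262,92) in the left panel and (573,292) in the right. Triangulating that shows how flat it is.

```bash
python3 - <<'E'
from h import *
print(tri(ray("top",250+173/2.58,150+292/2.58),ray("scene",110+262/2.105,75+92/2.105)))
print(plane("top",250+173/2.58,150+292/2.58,.1))
print(plane("top",250+(563-400)/2.58,150+97/2.58,.1))
E
```

```text
(array([ 0.39899439, -0.10807217,  0.13998356]), [np.float64(1.6557391551760527), np.float64(1.6557391551758986)])
[ 0.39685219 -0.11230076  0.1       ]
[ 0.56601574 -0.11207035  0.1       ]
```

The flap is still about 21 to 25 degrees up, with no force felt, so the fingertips must stand higher than I assumed. I'll go lower in steps while watching force.

>>> move_arm(deltas=[[[0,0,0.004,0,1],[0,0,0.008,0,1],[0,0,0.012,0,1],[0,0,0.012,0,1]]])

```text
clock: 9.35
position: [0.4792, -0.1547, 0.0929]
ee_rot: [-0.0, 0.707, 0.708, -0.0]
contact_force: [1.0, -0.1, -0.2]
width: 0.0
gripper_force: 0.0
```

```bash
cat >> h.py <<'E'
def edge(row,lo,hi,n="top"):
    "column profile of grey-ness: print runs"
    b=manip.get_image(n).astype(int)
    return b[row,lo:hi].sum(1)
E
python3 - <<'E'
from h import *
s=manip.get_state();print(s["position"],s["contact_force"])
for r in (200,263):print(edge(r,306,330))
E
```

```text
[ 0.47917685 -0.15469583  0.09285904] [ 0.95454719 -0.05964614 -0.24809393]
[216 142  61  85 273 363 371 374 370 376 377 376 375 375 370 370 375 374
 373 369 371 370 370 377]
[203 203 246 276 273 274 279 271 291 288 287 335 364 365 368 358 355 352
 409 435 360 342 402 436]
```

The edge is moving with the push, from column 313 to 310. Next I'll work out the column for flat, and keep pressing.

>>> move_arm(deltas=[[[0,0,0.004,0,1],[0,0,0.008,0,1],[0,0,0.012,0,1],[0,0,0.012,0,1]]])

```text
clock: 9.85
position: [0.4792, -0.1547, 0.0833]
ee_rot: [-0.0, 0.707, 0.708, -0.0]
contact_force: [0.4, 0.1, -0.2]
width: -0.0001
gripper_force: 0.0
```

```bash
python3 - <<'E'
from h import *
s=manip.get_state();print(s["position"],s["contact_force"])
for r in (200,):print(edge(r,300,320))
c=manip.camera_params("top")
for th in (0,.1,.2,.3,.4):
  X=np.array([.546,-.212+.115*np.cos(th),.1025+.115*np.sin(th)]);p=np.array(c["R"])@X+c["t"];print(th,c["fx"]*p[0]/p[2]+c["cx"],c["fy"]*p[1]/p[2]+c["cy"])
E
```

```text
[ 0.47921025 -0.1547265   0.08333379] [ 0.43369868  0.12474164 -0.17389787]
[ 55  72  86 132 181 214 214 137 321 405 398 401 401 400 399 398 402 399
 400 402]
0 307.0778777855341 196.38680435000222
0.1 307.9596134668612 195.69736391386556
0.2 309.3779216328126 194.98174180291494
0.3 311.3383847341164 194.2465917253839
0.4 313.84008651336603 193.49932840921943
```

>>> move_arm(deltas=[[[0,0,0.003,0,1],[0,0,0.006,0,1],[0,0,0.008,0,1],[0,0,0.008,0,1]]])

```text
clock: 10.3
position: [0.4795, -0.1547, 0.0776]
ee_rot: [-0.0, 0.707, 0.707, 0.0]
contact_force: [-0.6, 1.0, 2.6]
width: 0.0
gripper_force: 1.4
```

```bash
python3 - <<'E'
from h import *
s=manip.get_state();print(s["position"],s["contact_force"])
print(edge(200,300,320))
E
```

```text
[ 0.4795402  -0.15470659  0.07762295] [-0.64304917  1.02739267  2.61192451]
[ 47  73  91 130 181 213 212 338 408 418 418 416 418 421 418 418 421 417
 416 414]
```

>>> move_arm(deltas=[[[0,0,0.002,0,1],[0,0,0.0035,0,1],[0,0,0.0035,0,1]]])

```text
clock: 10.65
position: [0.4797, -0.1548, 0.0774]
ee_rot: [0.001, 0.707, 0.708, 0.0]
contact_force: [-5.3, 2.7, 20.1]
width: -0.0002
gripper_force: 10.2
```

```bash
python3 - <<'E'
from h import *
s=manip.get_state();print(s["position"],s["contact_force"])
print(edge(200,300,320))
E
```

```text
[ 0.47968586 -0.15475271  0.07735819] [-5.34432723  2.66556017 20.14248895]
[ 49  71  91 127 185 206 213 343 412 420 419 420 420 422 418 414 415 411
 414 413]
```

The right flap is flat: the edge is at the flat column and the stop gives 20 N. The effective tip is about 25 mm above TCP z. Now I'll lift, cross over the left flap and come down outside it.

>>> move_arm(deltas=[[[0,0,-0.04,0,1],[0,0,-0.1,0,1],[0,0,-0.16,0,1],[0,0,-0.22,0,1],[0,0,-0.28,0,1],[0.06,0,-0.28,0,1],[0.12,0,-0.28,0,1],[0.18,0,-0.28,0,1],[0.24,0,-0.28,0,1],[0.285,0,-0.28,0,1],[0.285,0,-0.28,0,1],[0.285,0,-0.28,0,1]]])

```text
clock: 11.9
position: [0.4791, 0.0734, 0.2984]
ee_rot: [0.0, 0.706, 0.708, -0.0]
contact_force: [-0.3, 0.3, 1.2]
width: -0.0002
gripper_force: 0.0
```

```bash
python3 - <<'E'
from h import *
import cv2
s=manip.get_state();print(s["position"],s["contact_force"])
print(edge(200,300,320))
E
```

```text
[0.47912935 0.07343018 0.29839906] [-0.26573998  0.26894031  1.15294726]
[ 50  65  86 123 173 185 145 177 249 268 268 269 302 314 289 274 270 274
 266 274]
```

>>> move_arm(deltas=[[[0,0,0.06,0,1],[0,0,0.12,0,1],[0,0,0.184,0,1],[0,0,0.184,0,1],[-0.03,0,0.184,0,1],[-0.055,0,0.184,0,1],[-0.07,0,0.184,0,1],[-0.082,0,0.185,0,1],[-0.093,0,0.187,0,1],[-0.104,0,0.19,0,1],[-0.114,0,0.194,0,1],[-0.124,0,0.201,0,1]]])

```text
clock: 13.15
position: [0.4796, -0.0266, 0.1378]
ee_rot: [0.0, 0.707, 0.708, 0.0]
contact_force: [0.1, 0.3, 0.6]
width: 0.0002
gripper_force: 0.7
```

>>> move_arm(deltas=[[[-0.01,0,0.008,0,1],[-0.018,0,0.017,0,1],[-0.025,0,0.026,0,1],[-0.03,0,0.036,0,1],[-0.034,0,0.046,0,1],[-0.036,0,0.056,0,1],[-0.037,0,0.062,0,1],[-0.037,0,0.062,0,1]]])

```text
clock: 13.95
position: [0.4785, -0.0553, 0.0873]
ee_rot: [-0.001, 0.707, 0.707, -0.0]
contact_force: [0.9, -0.4, -0.2]
width: -0.0001
gripper_force: 0.0
```

```bash
python3 - <<'E'
from h import *
import cv2
s=manip.get_state();print(s["position"],s["contact_force"])
a=manip.get_image("scene");b=manip.get_image("top")
b=cv2.resize(b[150:290,250:405],(400,361),interpolation=cv2.INTER_CUBIC)[:326]
a=cv2.resize(a[75:230,110:300],(400,326),interpolation=cv2.INTER_CUBIC)
cv2.imwrite("pics/j.png",np.hstack([a,b])[:,:,::-1])
E
```

```text
[ 0.47850881 -0.05529672  0.08727559] [ 0.85811479 -0.43769465 -0.20828031]
```

View pics/j.png

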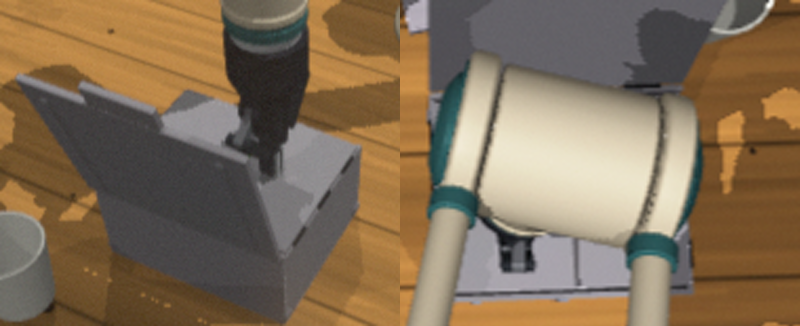

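The left flap is folded in almost flat, with the fingertips on it at (272,175) in the left panel. I'll press the last few millimetres.

>>> move_arm(deltas=[[[0,0,0.002,0,1],[0,0,0.004,0,1],[0,0,0.005,0,1],[0,0,0.005,0,1],[0,0,0.005,0,1]]])

```text
clock: 14.55
position: [0.4795, -0.0556, 0.0844]
ee_rot: [0.0, 0.707, 0.707, 0.0]
contact_force: [0.2, -0.3, 0.2]
width: -0.0003
gripper_force: 0.1
```

>>> move_arm(deltas=[[[0,0,0.0015,0,1],[0,0,0.003,0,1],[0,0,0.003,0,1],[0,0,0.003,0,1]]])

```text
clock: 14.95
position: [0.4796, -0.0556, 0.0835]
ee_rot: [0.0, 0.707, 0.708, 0.0]
contact_force: [-3.0, 0.4, 12.6]
width: -0.0002
gripper_force: 6.0
```

Both flaps are on their stops. Next I'll lift and move over the tongue with the gripper part open, and check the tip's x position in the last scene picture.

>>> move_arm(deltas=[[[0,0,-0.06,0,1],[0,0,-0.12,0,1],[0,0,-0.18,0,1],[0,0,-0.24,0,0.25],[0,0,-0.3,0,0.25],[0,0,-0.35,0,0.25],[0,0,-0.35,0,0.25],[-0.03,0.06,-0.35,0,0.25],[-0.0575,0.12,-0.35,0,0.25],[-0.0575,0.182,-0.35,0,0.25],[-0.0575,0.182,-0.35,0,0.25],[-0.0575,0.182,-0.35,0,0.25]]])

```text
clock: 16.15
position: [0.6256, -0.1015, 0.3587]
ee_rot: [-0.002, 0.707, 0.708, -0.001]
contact_force: [-0.1, 0.5, 0.1]
width: 0.0322
gripper_force: 0.0
```

```bash
python3 - <<'E'
from h import *
import cv2
s=manip.get_state();print(s["position"],s["contact_force"],s["width"])
for z in(.11,.13):print(plane("scene",239.2,158.1,z))
w=manip.get_image("wrist");b=manip.get_image("top");a=manip.get_image("scene");np.save("w2.npy",w);np.save("s2.npy",a);np.save("t2.npy",b)
a=a[60:210,100:300]
b=b[120:270,240:420]
out=np.hstack([cv2.resize(a,(400,300),interpolation=cv2.INTER_CUBIC),cv2.resize(w,(400,300))])
out2=np.hstack([cv2.resize(b,(360,300),interpolation=cv2.INTER_CUBIC),np.zeros((300,440,3),np.uint8)])
cv2.imwrite("pics/k.png",np.vstack([out,out2])[:,:,::-1])
E
```

```text
[ 0.62564533 -0.10147507  0.3586979 ] [-0.05114342  0.49712552  0.10249394] 0.03219319350845962
[ 0.47840591 -0.05568374  0.11      ]
[ 0.49530276 -0.04579233  0.13      ]
```

View pics/k.png

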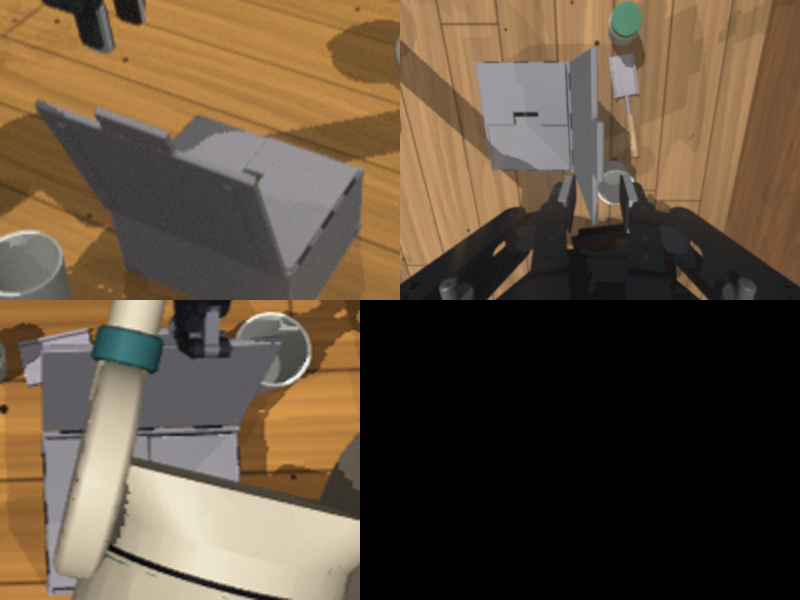

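The scene panel shows the two fingertips at (105,48) and (135,22), clear above the tongue at (135,125). The wrist view shows the fingers at columns 565 and 630, straddling the tongue edge at column 600. The flaps lie flat, left over right. Next I'll check the tip height.

```bash
python3 - <<'E'
from h import *
for p in((105,48),(135,22)):
  o,d=ray("scene",100+p[0]/2,60+p[1]/2)
  k=(-.1015-o[1])/d[1];print(o+k*d)
# tongue top edge seen in wrist, unproject at z=.311
c=manip.camera_params("wrist");M=np.array(c["tool_from_camera"])
s=manip.get_state();R=Ro.from_quat(np.roll(s["ee_rot"],-1)).as_matrix()
for u,v in((596,122),(603,122),(598,200),(598,218)):
  q=np.array([((u-400)*1.28-c["cx"])/c["fx"],(v*1.28-c["cy"])/c["fy"],1])
  d=R@M[:3,:3]@q;o=R@M[:3,3]+s["position"];print(u,v,o+d*(.311-o[2])/d[2])
E
```

```text
[ 0.63832731 -0.1015      0.3872486 ]
[ 0.6010136 -0.1015     0.3866394]
596 122 [ 0.62228806 -0.06745558  0.311     ]
603 122 [ 0.62963079 -0.06744217  0.311     ]
598 200 [ 0.6246051  -0.16034764  0.311     ]
598 218 [ 0.62466348 -0.18510093  0.311     ]
```

Tips stand 28 mm above TCP z, and the tongue is centred at x≈0.626, matching the TCP. I'll descend so the fingers straddle the tongue, then narrow the gap.

>>> move_arm(deltas=[[[0,0,0.03,0,0.25],[0,0,0.06,0,0.25],[0,0,0.08,0,0.25],[0,0,0.1,0,0.25],[0,0,0.119,0,0.25],[0,0,0.119,0,0.25],[0,0,0.119,0,0.35],[0,0,0.119,0,0.43],[0,0,0.119,0,0.43],[0,0,0.119,0,0.43]]], squeeze=20)

```text
clock: 17.3
position: [0.6253, -0.1016, 0.2676]
ee_rot: [0.001, 0.707, 0.707, 0.0]
contact_force: [-0.3, 0.6, -1.1]
width: 0.0241
gripper_force: 0.0
```

>>> move_arm(deltas=[[[0,-0.01,-0.002,0,0.43],[0,-0.02,-0.004,0,0.43],[0,-0.03,-0.006,0,0.43],[0,-0.04,-0.007,0,0.43],[0,-0.05,-0.008,0,0.43],[0,-0.058,-0.0085,0,0.43],[0,-0.066,-0.0088,0,0.43],[0,-0.074,-0.0085,0,0.43],[0,-0.082,-0.008,0,0.43],[0,-0.09,-0.007,0,0.43],[0,-0.098,-0.006,0,0.43],[0,-0.107,-0.005,0,0.43]]])

```text
clock: 18.5
position: [0.539, -0.1015, 0.2705]
ee_rot: [-0.0, 0.707, 0.708, -0.0]
contact_force: [0.5, 0.2, 0.9]
width: 0.0243
gripper_force: 0.0
```

```bash
python3 - <<'E'
from h import *
s=manip.get_state();print(s["position"],s["contact_force"],s["width"],s["gripper_force"])
np.save("s3.npy",manip.get_image("scene"));np.save("t3.npy",manip.get_image("top"))
E
```

```text
[ 0.53895169 -0.10154866  0.27049214] [0.48683071 0.23216985 0.89693092] 0.02431523672260364 0.0
```

No picture views are left, so I'll check the lid angle numerically by scanning up from the hinge in the scene image for the lid's free edge.

```bash
cat >> h.py <<'E'
def pr(n,X):
    c=manip.camera_params(n);p=np.array(c["R"])@X+c["t"];return c["fx"]*p[0]/p[2]+c["cx"],c["fy"]*p[1]/p[2]+c["cy"]
def lidscan(im,hx=.5737,ys=(-.195,-.165,-.04,-.01)):
    "for each y: per angle, inside/outside greyness at the lid's edge (r=180 mm), top face outer corner"
    import cv2
    sat=cv2.GaussianBlur(im,(3,3),0).astype(int);sat=sat.max(2)-sat.min(2)
    for deg in range(50,108,3):
        f=np.radians(deg);row=[]
        for y in ys:
            for r in(.172,.190):
                X=np.array([hx-r*np.cos(f)+.004*np.sin(f),y,.113+r*np.sin(f)+.004*np.cos(f)])
                u,v=pr("scene",X);row.append(sat[int(round(v)),int(round(u))])
        print(deg,row)
E
python3 - <<'E'
from h import *
lidscan(np.load("scene0.npy"));print();lidscan(np.load("s3.npy"))
E
```

```text
50 [np.int64(3), np.int64(102), np.int64(117), np.int64(108), np.int64(74), np.int64(69), np.int64(116), np.int64(66)]
53 [np.int64(6), np.int64(114), np.int64(114), np.int64(113), np.int64(74), np.int64(72), np.int64(112), np.int64(69)]
56 [np.int64(47), np.int64(120), np.int64(31), np.int64(120), np.int64(71), np.int64(75), np.int64(105), np.int64(73)]
59 [np.int64(112), np.int64(121), np.int64(4), np.int64(105), np.int64(71), np.int64(76), np.int64(100), np.int64(75)]
62 [np.int64(115), np.int64(120), np.int64(4), np.int64(25), np.int64(71), np.int64(77), np.int64(102), np.int64(74)]
65 [np.int64(114), np.int64(116), np.int64(3), np.int64(7), np.int64(71), np.int64(75), np.int64(103), np.int64(77)]
68 [np.int64(113), np.int64(114), np.int64(3), np.int64(76), np.int64(73), np.int64(76), np.int64(108), np.int64(77)]
71 [np.int64(110), np.int64(114), np.int64(3), np.int64(113), np.int64(67), np.int64(76), np.int64(104), np.int64(76)]
74 [np.int64(111), np.int64(115), np.int64(3), np.int64(116), np.int64(66), np.int64(70), np.int64(86), np.int64(71)]
77 [np.int64(117), np.int64(113), 
[... 2829 characters left out ...]
 np.int64(4), np.int64(6)]
92 [np.int64(85), np.int64(118), np.int64(3), np.int64(4), np.int64(4), np.int64(4), np.int64(3), np.int64(5)]
95 [np.int64(71), np.int64(116), np.int64(5), np.int64(4), np.int64(3), np.int64(4), np.int64(3), np.int64(4)]
98 [np.int64(66), np.int64(115), np.int64(33), np.int64(71), np.int64(2), np.int64(2), np.int64(3), np.int64(3)]
101 [np.int64(73), np.int64(83), np.int64(73), np.int64(66), np.int64(2), np.int64(2), np.int64(2), np.int64(2)]
104 [np.int64(72), np.int64(72), np.int64(73), np.int64(74), np.int64(2), np.int64(2), np.int64(1), np.int64(2)]
107 [np.int64(62), np.int64(71), np.int64(63), np.int64(72), np.int64(1), np.int64(2), np.int64(2), np.int64(2)]
```

The lid sits between the fingers at about 77 degrees, having followed the near finger. I'll bring it on to 60 and then close on the tongue.

>>> move_arm(deltas=[[[0,-0.01,0.003,0,0.43],[0,-0.02,0.006,0,0.43],[0,-0.03,0.01,0,0.43],[0,-0.04,0.014,0,0.43],[0,-0.05,0.018,0,0.43],[0,-0.06,0.023,0,0.43],[0,-0.068,0.027,0,0.43],[0,-0.0735,0.0305,0,0.43],[0,-0.0735,0.0305,0,0.5],[0,-0.0735,0.0305,0,0.5],[0,-0.0735,0.0305,0,0.5]]])

```text
clock: 19.7
position: [0.4811, -0.1016, 0.2465]
ee_rot: [0.0, 0.707, 0.708, 0.0]
contact_force: [-1.3, -0.1, 1.0]
width: 0.021
gripper_force: 0.5
```

```bash
python3 - <<'E'
from h import *
s=manip.get_state();print(s["position"],s["contact_force"],s["width"],s["gripper_force"])
im=manip.get_image("scene");np.save("s4.npy",im)
import sys
lidscan(im,ys=(-.195,-.165,-.04,-.01))
E
```

```text
[ 0.48106107 -0.10163274  0.24648928] [-1.256106   -0.14091125  1.01975847] 0.021035468430945954 0.5359105858951807
50 [np.int64(3), np.int64(105), np.int64(4), np.int64(94), np.int64(5), np.int64(103), np.int64(4), np.int64(100)]
53 [np.int64(3), np.int64(112), np.int64(2), np.int64(110), np.int64(4), np.int64(107), np.int64(3), np.int64(105)]
56 [np.int64(4), np.int64(118), np.int64(4), np.int64(118), np.int64(4), np.int64(111), np.int64(3), np.int64(108)]
59 [np.int64(4), np.int64(119), np.int64(5), np.int64(119), np.int64(4), np.int64(113), np.int64(4), np.int64(111)]
62 [np.int64(4), np.int64(117), np.int64(3), np.int64(118), np.int64(4), np.int64(114), np.int64(3), np.int64(114)]
65 [np.int64(3), np.int64(114), np.int64(4), np.int64(107), np.int64(3), np.int64(110), np.int64(4), np.int64(112)]
68 [np.int64(4), np.int64(96), np.int64(4), np.int64(41), np.int64(4), np.int64(78), np.int64(4), np.int64(67)]
71 [np.int64(85), np.int64(110), np.int64(3), np.int64(3), np.int64(3), np.int64(4), np.int64(5), np.int64(5)]
74 [np.int64(110), np.int64(114), np.int64(4), np.int64(4), np.int
[... 585 characters left out ...]
int64(3), np.int64(3)]
92 [np.int64(73), np.int64(115), np.int64(70), np.int64(70), np.int64(3), np.int64(2), np.int64(3), np.int64(2)]
95 [np.int64(71), np.int64(112), np.int64(71), np.int64(73), np.int64(2), np.int64(3), np.int64(3), np.int64(4)]
98 [np.int64(66), np.int64(86), np.int64(63), np.int64(71), np.int64(4), np.int64(3), np.int64(5), np.int64(3)]
101 [np.int64(70), np.int64(67), np.int64(72), np.int64(66), np.int64(4), np.int64(4), np.int64(4), np.int64(3)]
104 [np.int64(72), np.int64(85), np.int64(72), np.int64(73), np.int64(3), np.int64(3), np.int64(3), np.int64(2)]
107 [np.int64(61), np.int64(109), np.int64(61), np.int64(72), np.int64(4), np.int64(4), np.int64(3), np.int64(4)]
```

Geometry from the near pad suggests about 61 degrees. I'll check in the top view, where the lid's left corner should stand out against the bench.

```bash
python3 - <<'E'
from h import *
im=manip.get_image("top");np.save("t4.npy",im)
for deg in(54,57,60,63,66):
    f=np.radians(deg)
    print(deg,[tuple(np.round(pr("top",np.array([.5737-.18*np.cos(f)+o*np.sin(f),y,.113+.18*np.sin(f)+o*np.cos(f)])),1)) for y in(.006,-.03,-.213) for o in(-.004,.004)])
g=im.astype(int)
print("sat");s=g.max(2)-g.min(2)
for r in range(190,232,2):print(r,s[r,238:266:2],g[r,264:290:4].sum(1))
E
```

```text
54 [(np.float64(263.5), np.float64(230.6)), (np.float64(263.4), np.float64(226.9)), (np.float64(283.0), np.float64(230.0)), (np.float64(283.0), np.float64(226.4)), (np.float64(382.2), np.float64(227.2)), (np.float64(382.7), np.float64(223.5))]
57 [(np.float64(263.4), np.float64(226.3)), (np.float64(263.3), np.float64(222.5)), (np.float64(283.0), np.float64(225.7)), (np.float64(283.0), np.float64(221.9)), (np.float64(382.8), np.float64(222.8)), (np.float64(383.3), np.float64(219.0))]
60 [(np.float64(263.3), np.float64(221.8)), (np.float64(263.2), np.float64(217.8)), (np.float64(283.0), np.float64(221.2)), (np.float64(283.0), np.float64(217.2)), (np.float64(383.4), np.float64(218.3)), (np.float64(383.8), np.float64(214.3))]
63 [(np.float64(263.2), np.float64(217.1)), (np.float64(263.1), np.float64(213.0)), (np.float64(283.0), np.float64(216.5)), (np.float64(282.9), np.float64(212.4)), (np.float64(383.8), np.float64(213.6)), (np.float64(384.2), np.float64(209.5))]
66 [(np.float64(263.1), np.float64(212.3)), (np.float64(263.0), np.float64(208.1)), (np.float64(282.9), np.float64(211.7)), 
[... 1341 characters left out ...]
3 102 102 105 105  12   4] [217 217 246 297 350 388 410]
218 [128 126 127 110 106 103 104 103 103 103 102 102  11   7] [438 457 456 464 457 454 458]
220 [125 123 120 103 103  98  97  96  97  97  98  97  22   8] [409 387 409 402 436 437 431]
222 [117 115 106  95  95  94  94  95  97  97  98  98  37   6] [411 442 444 440 444 437 441]
224 [112 105 107  89  90  92  93  90  90  91  92  92  34   6] [405 440 439 444 440 438 439]
226 [102  99  99  92  87  87  87  89  91  89  88  89  48   6] [400 441 440 438 442 435 436]
228 [104 102 105  96  91  93  94  95  91  91  93  92  53   5] [385 439 439 438 439 439 440]
230 [107 108 110 102  96  96  96  97  96  96  98  96  54   6] [382 439 443 440 441 439 437]
```

The lid's top edge is at row 217.0 (predicted 217.8 for 60 degrees), so it is at about 60.7. I'll move it a hair lower and grip firmly.

>>> move_arm(deltas=[[[0,-0.002,0.001,0,0.6],[0,-0.002,0.001,0,0.7],[0,-0.002,0.001,0,0.7],[0,-0.002,0.001,0,0.8],[0,-0.002,0.001,0,1],[0,-0.002,0.001,0,1],[0,-0.002,0.001,0,1],[0,-0.002,0.001,0,1]]], squeeze=20)

```text
clock: 20.6
position: [0.4792, -0.1017, 0.2456]
ee_rot: [0.0, 0.707, 0.707, 0.0]
contact_force: [0.4, 0.0, 1.7]
width: 0.0174
gripper_force: 21.0
```

```bash
cat >m.py <<'E'
from h import *
s=manip.get_state();print(s["position"],s["contact_force"],s["moment"],s["width"],s["gripper_force"],s["clock"])
g=manip.get_image("top").astype(int)
for r in range(205,232):print(r,g[r,264:292:4].sum(1))
E
python3 m.py
```

```text
[ 0.47924019 -0.10168896  0.24555924] [0.36058858 0.02650032 1.71556829] [-0.00104401 -0.54372452  0.00862549] 0.017432124655119754 20.999392079465906 20.6
205 [209 207 188 216 169 208 207]
206 [211 207 187 212 175 212 213]
207 [209 212 194 211 176 210 207]
208 [215 210 190 207 167 212 210]
209 [209 206 207 212 174 209 218]
210 [218 208 211 211 186 212 213]
211 [213 210 210 206 175 208 213]
212 [216 216 213 391 203 213 211]
213 [216 214 213 321 208 207 210]
214 [221 213 208 229 210 213 213]
215 [225 211 214 207 213 211 210]
216 [218 198 197 214 245 293 349]
217 [370 401 420 411 429 439 455]
218 [441 469 462 461 464 461 458]
219 [443 457 452 452 462 456 441]
220 [414 415 400 390 414 397 441]
221 [437 436 434 429 434 427 440]
222 [415 444 441 437 443 438 437]
223 [403 437 439 440 437 439 435]
224 [405 441 438 438 442 442 441]
225 [404 441 438 438 443 439 439]
226 [405 439 438 439 443 440 438]
227 [407 441 446 438 436 440 442]
228 [386 445 443 440 442 436 439]
229 [382 444 440 437 440 444 437]
230 [382 443 442 441 440 437 440]
231 [386 439 438 440 440 437 446]
```

Gripped at 21 N and about 60.7 degrees. I'll make a final small nudge and hold for a second to check it stays put.

>>> move_arm(deltas=[[[0,-0.001,0.0005,0,1],[0,-0.002,0.001,0,1],[0,-0.002,0.001,0,1],[0,-0.002,0.001,0,1],[0,-0.002,0.001,0,1],[0,-0.002,0.001,0,1],[0,-0.002,0.001,0,1],[0,-0.002,0.001,0,1],[0,-0.002,0.001,0,1],[0,-0.002,0.001,0,1]]])

```text
clock: 21.65
position: [0.4775, -0.1017, 0.2446]
ee_rot: [0.0, 0.707, 0.707, 0.0]
contact_force: [2.2, 0.2, 0.3]
width: 0.0175
gripper_force: 24.5
```

```bash
python3 m.py | sed -n '1p;12,18p'; python3 - <<'E'
from h import *
# bystanders unmoved: compare scene now with start at jar, pot, trowel
a=manip.get_image("scene").astype(int);b=np.load("scene0.npy").astype(int)
for n,(u0,u1,v0,v1) in dict(jar=(232,275,242,298),pot=(88,138,172,228),trowel=(115,236,232,285)).items():
  print(n,np.abs(a-b)[v0:v1,u0:u1].mean())
E
```

```text
[ 0.47754781 -0.10169414  0.24464421] [2.15889486 0.23203958 0.25397637] [-0.08868589 -0.88547298 -0.04054273] 0.017529773988617086 24.496721017349046 21.65
215 [221 212 214 223 212 214 214]
216 [226 213 211 217 212 211 222]
217 [219 204 212 236 276 345 382]
218 [383 411 416 419 433 448 458]
219 [431 463 462 460 458 456 455]
220 [432 450 448 459 454 445 436]
221 [405 396 391 401 399 442 437]
jar 3.5339147286821704
pot 23.734761904761903
trowel 9.002027132387338
```

```bash
python3 -c "
from rig import manip
print(manip.sign_off())"
```

```text
the job is handed in; nothing more can be done
None
```

The job is handed in at about 22 s: the right flap was folded flat first, the left flap flat over it, and the gripper is holding the lid at about 60 degrees (good to about 1 degree); the arm never went near the jar, pot or trowel, though my image check on the pot was inconclusive, probably because of changed shadows.

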